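# Balance and close a centrifuge rotor

## Robot

A 6-joint arm with a two-finger parallel gripper is mounted at the origin on a cart in front of the work surface, level with it; the furniture and walls round the work are solid. World frame = base frame: x ahead of the robot, y to its left, z up, the work surface at z = 0. Lengths are in mm, angles in rad, forces in N, time in s.
With the tool pointing down it reaches from about 375 to 925 mm from the base axis. Payload 5.7 kg.
Tool frame: the origin (TCP) lies midway between the tips of the shut fingers; the grasp point (between the pads) lies ctrl.hold_point_z behind it (ctrl.hold_point_z is the distance from the TCP to the grasp point, in mm); z points along the fingers, y is the line along which they close (so a half turn about z gives the same grasp; the last joint's range is limited). The gripper opens to 85 mm and grips with 20 to 120 N. Pads are 22 mm wide; open, the fingers measure 114 mm over their backs; the gripper's body (76 mm by 85 mm) begins 54 mm behind the grasp point. The pads swing forward as they close: fully open they stand 13 mm farther back than shut.
Start: joints at [1.201, 0.359, 1.51, -0, 1.272, -0.115], TCP at [151.225, 580.598, 231.267] pointing down, gripper open.
Joint ranges: [-2.97, 2.97], [-1.01, 2.36], [0.21, 2.38], [-0.96, 4.11], [0.2, 2.71], [-2.98, 2.98]. Speed limits (rad/s): [2.39, 2.39, 3.14, 3.14, 3.14, 3.14].

## Interface

Orientations are given as a 3x3 rotation matrix whose columns are the frame's x, y, z axes.
In Python, from station import ctrl gives the robot as it stands.
- The arm moves only by the tool drive_tool, never from a script. Its argument "increments" is a list of rows, each a list of 5 numbers: the shift along the tool's x, y, z in m, then the turn about the tool's z in rad, then the closure, from -1 (fully open) to 1 (shut). A call has exactly 8 rows; each row shifts and turns the commanded pose from where the row before left it, along the tool's axes as they then stand; what a row does not reach is not made up. A row lasts 1/8 s, in which the tool goes at most 62.5 mm and 10.7 degrees, less where a joint would pass 70% of its speed; a pose out of reach is approached as far as the arm can. A call is refused whole if a number of a shift passes 0.0625 or a number of a turn 0.188, either way. A call with a gripper value outside its range is refused whole. The fingers move at their own pace and stop on an object; "newtons" is the grip in N (left out, the last holds). Time passes only in rows, so rows that do not move let the fingers close, or fill a call up. It gives the time, the measured TCP pose, the force, the opening and the grip force at its end, in the units of the state.
- ctrl.read_state(): the state, without advancing time (a new reading comes with each control period).
- ctrl.get_image(name): name is "side" or "top"; returns a dict with "img" (384x512x3 uint8, blue, green, red), "K" (3x3 intrinsics, pixels), "rvec" (rotation vector, rad) and "tvec" (3), from world to camera coordinates, as OpenCV has them. Camera axes: x right, y down, z forward; pixel columns grow to the right and rows downward; lengths in mm; the calibration is good to about 2 mm. A picture is of the moment at which its call begins. There is no depth.
- ctrl.finish_job(): hands the job in; it is judged then, once.
Trained networks look in a picture, given as the dict that the camera call returned (one of the last four; its "shot" number tells which), for a name from the list of things; names that differ only in an ending like _2 or _b are one class to them, and where a whole thing is asked for, a point or a joint stands for the part that bears it (a point fixed in the world has none). Each returns a list of dicts, best first, with "score" (0 to 1); they miss things now and then, are a little off and sometimes report something else, mostly with a low value. They report only what shows in the picture. A call takes as long as a camera call.
- ctrl.find_in(query, picture): "box" ([left, top, width, height] in pixels, round what is visible of it).
The state is a dict: "time": time; "joints": joint angles; "qd": joint speeds; "joint_torque": joint torques, N m; "position": TCP position; "orientation": TCP orientation; "ft_force": force on the tool from outside, world axes, zero at the start; "wrist_torque": the same for the moment, N m; "width": opening from 0.0 (shut) to 1.0 (fully open); "grip_force": force on a finger pad.
Only numpy, scipy, OpenCV 4.12 (cv2) and the standard library are available. Lean on these libraries where they do the work, as an engineer would, in place of code of your own. Each camera call takes 0.05 s, during which the arm holds its last target. There are 200 camera calls.

## Task

Three samples already stand in the centrifuge rotor. Balance it: take the three loose containers from the bench and set each one upright, right down in the empty well directly across the rotor from its twin of the same kind and size, leaving the loaded samples in their wells; lower things in, do not drop them. When all three pairs are loaded, put the clear lid over them so that its rim sits level on the ledge all round.

Things in the scene. Friction and masses are not known exactly. Their poses are not given: they have to be found in the camera images.
- rotor: fixed grey metal centrifuge rotor 160 mm wide; origin on its axis at bench level. Deck 144 mm wide, bevelled, 48 mm above bench; centre bolt 16 mm wide, 7 mm above deck. Six upright wells on a circle of radius 52 mm, 60 deg apart, one on +x: bore 24 mm, bevelled mouth 31 mm, flat floor 30 mm above bench. Round the deck a ledge 40 mm above bench seats the lid. Every other well is loaded.
- short_vial: small clear serum vial with a grey-blue stopper, 17 mm wide and 39 mm tall (plain cylinder 35 mm high for the fingers); stands upright and loose near the middle of the bench's front part, between rotor and lid; about 20 g; origin at the centre of its underside, z up
- tall_vial: larger clear serum vial with a grey-blue stopper, 20 mm wide and 57 mm tall; stands upright and loose near the middle of the bench's front part, between rotor and lid; about 20 g; origin at the centre of its underside, z up
- dark_bottle: dark brown-black serum bottle with a black screw cap, 20 mm wide and 46 mm tall (body 34 mm high, cap above it 17 mm wide); stands upright and loose near the middle of the bench's front part, between rotor and lid; about 20 g; origin at the centre of its underside, z up
- loaded_short_vial: the twin of short_vial, same kind and size (small clear serum vial with a grey-blue stopper); a sample that already stands in one of the rotor's wells, its underside 30 mm above the bench; origin at the centre of its underside, z up
- loaded_tall_vial: the twin of tall_vial, same kind and size (larger clear serum vial with a grey-blue stopper); a sample that already stands in one of the rotor's wells, its underside 30 mm above the bench; origin at the centre of its underside, z up
- loaded_dark_bottle: the twin of dark_bottle, same kind and size (dark brown-black serum bottle with a black screw cap); a sample that already stands in one of the rotor's wells, its underside 30 mm above the bench; origin at the centre of its underside, z up
- rotor_lid: clear plastic dome lid, black rim 159 mm wide, round black knob on top; stands rim down on the bench, 160 g. Origin: centre of the rim's underside, z up. Dome 57 mm high, inside 151 mm wide, 54 mm high; on it a metal disc 40 mm wide up to 61 mm; knob 28 mm wide, grip from 63 to 82 mm above the rim's underside. Seated, its rim goes round the deck and rests on the ledge.

How it is judged:
By the outcome, as a careful person would: the job done as asked, in the order asked, and still so for the second after the job is handed in, with the robot touching nothing.
It also fails if it takes over 109 s, if anything falls off the work surface, if the arm or the gripper's body presses on something with over 40 N, if the wrist force passes 120 N, or if a joint passes its speed limit or range.

## Working session

There is one attempt and no reset: what is moved stays moved. The work goes in short steps, Python scripts to look and compute and a tool call to move; the robot and the scene stay as the last step left them, time stands still between calls to the robot, and variables do not carry over. Pictures are saved under pics/ and viewed, at most 14 in all, crops included, and the job is handed in when it is done.

Besides the shell and the picture viewer there is one more tool, called after "Call:" as name(argument=value, ...), one argument or row to a line, values as JSON. drive_tool: Moves the arm, as the interface text tells. Its arguments: {"type":"object","properties":{"increments":{"type":"array","items":{"type":"array","items":{"type":"number"}}},"newtons":{"type":"number"}},"required":["increments"]}

```bash
ls; mkdir -p pics
python3 - <<'E'
from station import ctrl
import cv2,numpy as np
print(ctrl.hold_point_z)
s=ctrl.read_state();print(s['time'],s['position'],s['orientation'],s['width'])
for n in("top","side"):
    p=ctrl.get_image(n);cv2.imwrite(f"pics/{n}0.png",p["img"])
    print(n,p["K"],p["rvec"],p["tvec"])
    for q in["rotor","short_vial","tall_vial","dark_bottle","loaded_short_vial","loaded_tall_vial","loaded_dark_bottle","rotor_lid"]:
        print(q,[(np.round(d["box"]).tolist(),round(d["score"],2)) for d in ctrl.find_in(q,p)[:3]])
E
```

```text
pics
18.700000000000003
0.0 [150.98516009 579.9820379  230.42652482] [[-9.67709296e-01  2.52067916e-01 -6.96376790e-04]
 [ 2.52068775e-01  9.67707705e-01 -1.76928055e-03]
 [ 2.27910325e-04 -1.88768408e-03 -9.99998192e-01]] 1.001842681123759
top [[374.73594205   0.         253.05045619]
 [  0.         374.73594205 190.10831188]
 [  0.           0.           1.        ]] [ 2.16414867 -2.18045911  0.05161273] [ 16.34437746 491.60340138 855.39947253]
rotor [([141.0, 166.0, 67.0, 70.0], 0.66)]
short_vial []
tall_vial [([250.0, 214.0, 8.0, 8.0], 0.61)]
dark_bottle [([257.0, 179.0, 10.0, 9.0], 0.44), ([140.0, 164.0, 69.0, 71.0], 0.4)]
loaded_short_vial [([145.0, 204.0, 14.0, 2.0], 0.49)]
loaded_tall_vial [([181.0, 213.0, 9.0, 12.0], 0.65)]
loaded_dark_bottle []
rotor_lid [([321.0, 160.0, 75.0, 71.0], 0.85)]
side [[366.04366691   0.         252.97191718]
 [  0.         366.04366691 197.78419215]
 [  0.           0.           1.        ]] [ 0.35256129 -2.50887144  1.56109815] [488.25995044 101.53746955 830.60184901]
rotor [([205.0, 225.0, 76.0, 53.0], 0.87)]
short_vial []
tall_vial [([272.0, 202.0, 13.0, 21.0], 0.47)]
dark_bottle [([233.0, 244.0, 10.0, 19.0], 0.54)]
loaded_short_vial [([236.0, 248.0, 7.0, 16.0], 0.48)]
loaded_tall_vial [([263.0, 219.0, 8.0, 19.0], 0.71)]
loaded_dark_bottle [([222.0, 222.0, 6.0, 15.0], 0.48)]
rotor_lid [([257.0, 155.0, 52.0, 39.0], 0.76)]
```

Run:
```python
import cv2,numpy as np
a=cv2.imread("pics/top0.png")[140:250,130:410];cv2.imwrite("pics/top0c.png",cv2.resize(a,None,fx=2.85,fy=2.85,interpolation=cv2.INTER_CUBIC))
b=cv2.imread("pics/side0.png")[140:290,190:340];cv2.imwrite("pics/side0c.png",cv2.resize(b,None,fx=4,fy=4,interpolation=cv2.INTER_CUBIC))
```

```text
(no output)
```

View pics/top0.png

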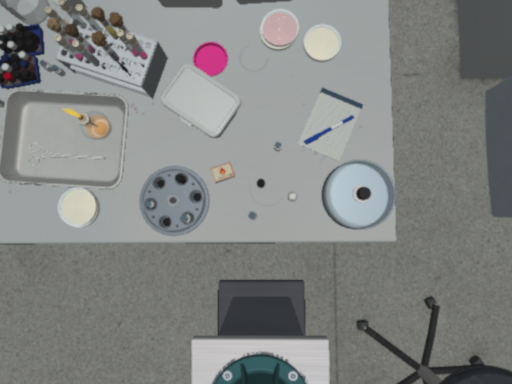

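View pics/top0c.png

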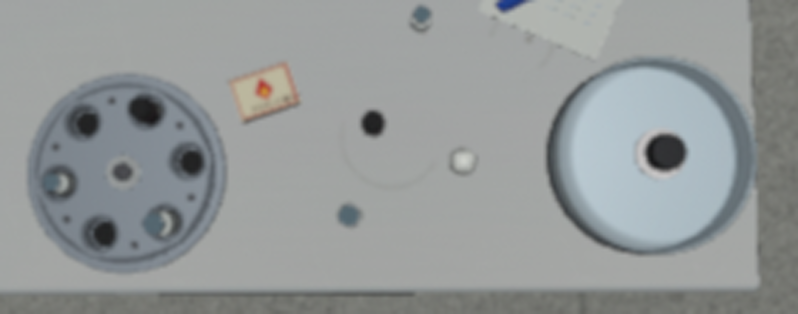

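View pics/side0c.png

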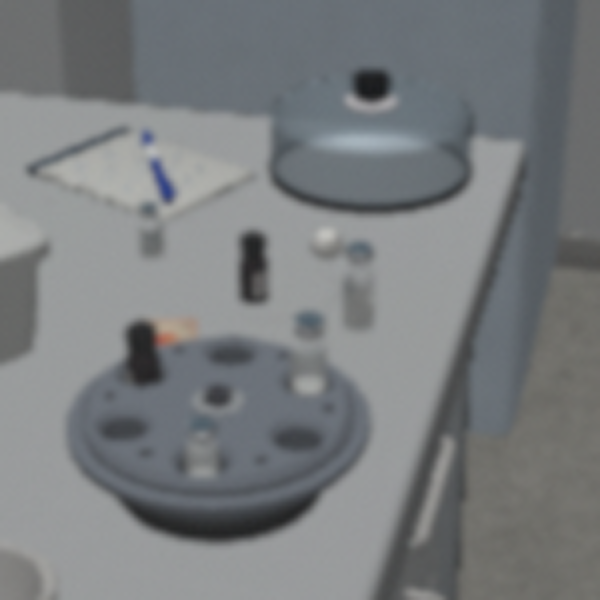

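The top view shows the rotor at (173,200). Its loaded wells are the dark bottle at the upper right (181,179), the tall vial at the lower right (187,218) and the short vial at the left (150,204). The loose items are the dark bottle (261,183), tall vial (252,215) and short vial (278,146), with the lid at (358,194). The white ball at (292,196) is a distractor.

```bash
cat > h.py <<'E'
import cv2,numpy as np
from scipy.optimize import minimize,least_squares
def cam(p): return p["K"],np.float64(p["rvec"]),np.float64(p["tvec"])
def proj(P,c): return cv2.projectPoints(np.float64(P).reshape(-1,3),c[1],c[2],c[0],None)[0].reshape(-1,2)
def circ(x,y,z,r,n=90):
    t=np.linspace(0,2*np.pi,n,endpoint=False);return np.c_[x+r*np.cos(t),y+r*np.sin(t),0*t+z]
def edge(img):
    g=cv2.cvtColor(img,cv2.COLOR_BGR2GRAY).astype(np.float32);g=cv2.GaussianBlur(g,(0,0),.8)
    return cv2.GaussianBlur(np.hypot(cv2.Sobel(g,5,1,0),cv2.Sobel(g,5,0,1)),(0,0),.7)
def samp(E,uv): return cv2.remap(E,uv[:,0].astype(np.float32),uv[:,1].astype(np.float32),1).ravel()
def ray(uv,z,c):
    R=cv2.Rodrigues(c[1])[0];C=-R.T@c[2];d=R.T@np.linalg.inv(c[0])@np.r_[uv,1];return (C+d*(z-C[2])/d[2])[:2]
def tri(obs):  # obs: list of (uv,z,cam) for one (x,y)
    f=lambda q:np.concatenate([(proj([q[0],q[1],z],c)[0]-uv) for uv,z,c in obs])
    s=least_squares(f,[500,0]);return s.x,s.fun.round(1)
E
cat > m.py <<'E'
from station import ctrl
from h import *
P={n:ctrl.get_image(n) for n in("top","side")};C={n:cam(P[n]) for n in P};E={n:edge(P[n]["img"]) for n in P}
print({n:(-cv2.Rodrigues(C[n][1])[0].T@C[n][2]).round() for n in C})
T=lambda u,v:np.array([130+(u+.5)/2.85-.5,140+(v+.5)/2.85-.5]);S=lambda u,v:np.array([190+(u+.5)/4-.5,140+(v+.5)/4-.5])
t,s=C["top"],C["side"]
for n,o in dict(dark=[(T(373,123),46,t),(S(254,236),46,s),(S(254,298),0,s)],tall=[(T(349,215),57,t),(S(360,247),57,s),(S(358,323),0,s)],
  short=[(T(422,14),39,t),(S(150,208),39,s),(S(152,252),0,s)],knob=[(T(666,152),82,t),(S(372,74),82,s)],bolt=[(T(122,172),55,t),(S(218,392),55,s)]).items():
    print(n,*tri(o),[ray(uv,z,c).round(1) for uv,z,c in o])
def fit(circs,x0,names,yaw=False):
    def cost(q):
        pts=[circ(q[0]+a*np.cos(q[2]+b),q[1]+a*np.sin(q[2]+b),z,r) for a,b,z,r in circs]
        return -sum(np.minimum(samp(E[n],proj(p,C[n])),120).mean() for p in pts for n in names)
    best=min((minimize(cost,[x0[0]+dx,x0[1]+dy,w],method="Nelder-Mead",options=dict(initial_simplex=np.array([x0[0]+dx,x0[1]+dy,w])+np.array([[0,0,0],[4,0,0],[0,4,0],[0,0,.1]]))) for dx in(-5,0,5) for dy in(-5,0,5) for w in(np.arange(0,1.05,.15) if yaw else [0])),key=lambda r:r.fun)
    return best.x.round(3),round(best.fun,1)
b=tri([(T(122,172),55,t),(S(218,392),55,s)])[0];k=tri([(T(666,152),82,t),(S(372,74),82,s)])[0]
for nm in(["top"],["side"],["top","side"]):
    print(nm,"rotor",fit([(0,0,48,72),(0,0,40,80)]+[(52,i*np.pi/3,48,15.5) for i in range(6)],b,nm,True))
    print("lid",fit([(0,0,0,79.5),(0,0,4,79.5)],k,nm))
E
python3 m.py
```

```text
{'top': array([428.,  -9., 889.]), 'side': array([261., 809., 464.])}
dark [508.22002758  -4.15022387] [-0.4 -1.   0.5 -0.2  0.7 -0.1] [array([506. ,  -5.1]), array([509.1,  -2.6]), array([509.9,  -3.1])]
tall [434.6414612   14.24029302] [-0.1 -0.6  0.3 -0.4  0.4  0.6] [array([433.3,  14.1]), array([434.7,  16.8]), array([436.3,  11.7])]
short [595.5810573  -44.75281767] [-0.2 -0.6  0.3 -0.8  0.4  0.8] [array([594.3, -45.2]), array([594.6, -39.7]), array([598.5, -49.3])]
knob [ 479.45503772 -225.02285719] [-0.1 -0.3  0.4 -0.3] [array([ 478.8, -225.3]), array([ 480.3, -222.4])]
bolt [469.22634682 193.44152782] [-0.5 -0.4  0.5 -0.5] [array([468.3, 192.4]), array([469.6, 195.7])]
['top'] rotor (array([468.582, 193.071,   0.685]), np.float64(-718.3))
lid (array([ 4.78545e+02, -2.23997e+02,  5.70000e-02]), np.float64(-224.6))
['side'] rotor (array([470.723, 194.432,   0.699]), np.float64(-511.0))
lid (array([ 4.81698e+02, -2.24174e+02,  9.00000e-03]), np.float64(-193.4))
['top', 'side'] rotor (array([468.866, 193.358,   0.686]), np.float64(-1217.6))
lid (array([ 4.79171e+02, -2.23843e+02,  6.10000e-02]), np.float64(-416.7))
```

Both views agree to about 2 mm. The rotor is at (469.6,193.7) with yaw 39.3°, so the targets are:
- Tall vial: 39.3°, (509.8,226.6)
- Dark bottle: 159.3°, (421,212.1)
- Short vial: 279.3°, (478,142.4)

I'll start with the tall vial.

Call:
drive_tool(
  increments=[
    [0,0,0,0.158,-1],
    [0,0,0,0.158,-1],
    [0,0,0,0.158,-1],
    [0,0,0,0.156,-1],
    [-0.0515,-0.0116,0,0,-1],
    [-0.0515,-0.0116,0,0,-1],
    [-0.0515,-0.0116,0,0,-1],
    [-0.0515,-0.0116,0,0,-1],
  ],
  newtons=30,
)

```text
time: 2.0
position: [246.4, 390.5, 231.4]
orientation: [[-0.634, 0.773, 0.001], [0.773, 0.634, 0.0], [-0.0, 0.001, -1.0]]
ft_force: [1.3, -0.2, 0.1]
width: 1.0
grip_force: 0.0
```

Call:
drive_tool(
  increments=[
    [-0.0515,-0.0116,0,0,-1],
    [-0.0515,-0.0116,0,0,-1],
    [-0.0515,-0.0116,0,0,-1],
    [-0.0515,-0.0116,0,0,-1],
    [-0.0515,-0.0116,0,0,-1],
    [-0.0515,-0.0116,0,0,-1],
    [-0.0515,-0.0116,0,0,-1],
    [-0.0515,-0.0116,0,0,-1],
  ],
)

```text
time: 3.0
position: [435.7, 12.5, 231.6]
orientation: [[-0.633, 0.774, 0.001], [0.774, 0.633, -0.0], [-0.001, 0.001, -1.0]]
ft_force: [1.3, 0.8, 0.6]
width: 1.0
grip_force: 0.0
```

Call:
drive_tool(
  increments=[
    [0,0,0.04,0,-1],
    [0,0,0.04,0,-1],
    [0,0,0.04,0,-1],
    [0,0,0,0,-1],
    [0,0,0,0,-1],
    [0,0,0,0,-1],
    [0,0,0,0,-1],
    [0,0,0,0,-1],
  ],
)

```text
time: 4.0
position: [435.5, 14.2, 112.0]
orientation: [[-0.634, 0.774, 0.001], [0.774, 0.634, -0.0], [-0.001, 0.001, -1.0]]
ft_force: [0.6, -0.4, 0.2]
width: 0.999
grip_force: 0.0
```

```bash
cat > v.py <<'E'
import sys
from station import ctrl
from h import *
# v.py name cam u0 v0 w h scale
n,c,u,v,w,h,k=sys.argv[1:];u,v,w,h=map(int,(u,v,w,h));k=float(k)
p=ctrl.get_image(c);s=ctrl.read_state();print(s["position"].round(1) if hasattr(s["position"],"round") else s["position"])
q=proj(s["position"],cam(p))[0];print("tcp crop px",((q-[u,v]+.5)*k-.5).round(1),"full",q.round(1))
np.save("pics/last.npy",p["img"]);cv2.imwrite(f"pics/{n}.png",cv2.resize(p["img"][v:v+h,u:u+w],None,fx=k,fy=k,interpolation=cv2.INTER_CUBIC))
E
python3 v.py s1 side 210 100 140 140 4
```

```text
[435.3  14.2 111.8]
tcp crop px [281.6 323.8] full [280.  180.6]
```

View pics/s1.png

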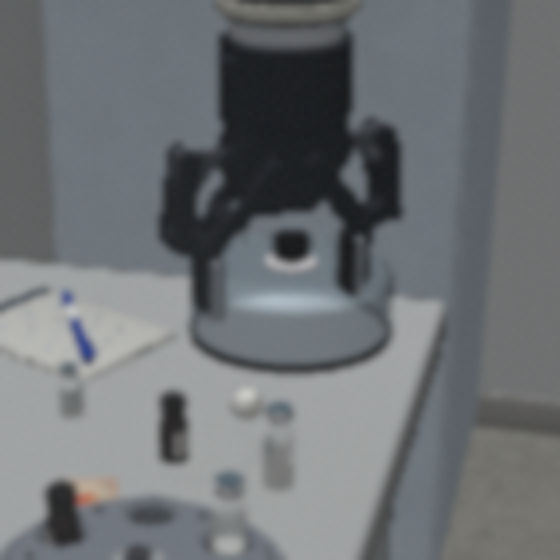

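The side view shows the open fingers centred above the tall vial, with the tip midpoint at (280,302) in the crop and the vial at column 279. I'll go down and grip.

Call:
drive_tool(
  increments=[
    [0,0,0.03,0,-1],
    [0,0,0.03,0,-1],
    [0,0,0.03,0,-1],
    [0,0,0.002,0,-1],
    [0,0,0,0,-0.3],
    [0,0,0,0,0.2],
    [0,0,0,0,1],
    [0,0,0,0,1],
  ],
  newtons=25,
)

```text
time: 5.05
position: [435.5, 14.1, 20.0]
orientation: [[-0.633, 0.774, 0.001], [0.774, 0.633, -0.0], [-0.001, 0.001, -1.0]]
ft_force: [-1.0, -0.4, 6.4]
width: 0.22
grip_force: 24.7
```

Call:
drive_tool(
  increments=[
    [0,0,0,0,1],
    [0,0,0,0,1],
    [0,0,0,0,1],
    [0,0,0,0,1],
    [0,0,-0.02,0,1],
    [0,0,-0.03,0,1],
    [0,0,-0.03,0,1],
    [0,0,-0.02,0,1],
  ],
)

```text
time: 6.05
position: [435.4, 14.2, 120.8]
orientation: [[-0.633, 0.774, 0.002], [0.774, 0.633, -0.0], [-0.001, 0.001, -1.0]]
ft_force: [-0.0, -0.9, 0.6]
width: 0.223
grip_force: 24.5
```

```bash
python3 v.py s2 side 210 100 140 140 4
```

```text
[436.6  14.1 122.5]
tcp crop px [279.8 307.1] full [279.6 176.4]
```

View pics/s2.png

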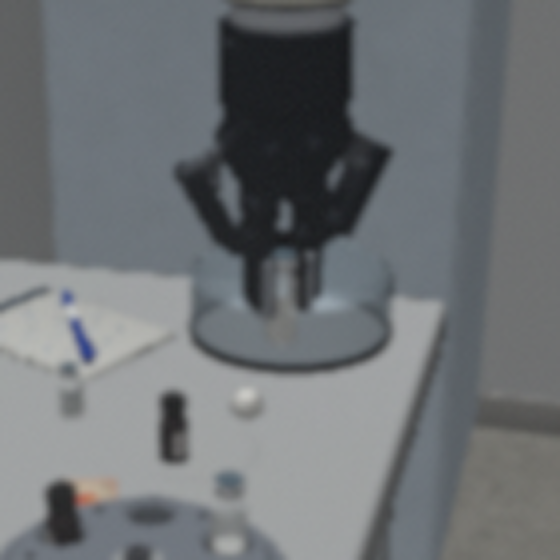

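Call:
drive_tool(
  increments=[
    [0.0235,0.0384,0,0,1],
    [0.0235,0.0384,0,0,1],
    [0.0235,0.0384,0,0,1],
    [0.0235,0.0384,0,0,1],
    [0.0235,0.0384,0,0,1],
    [0,0,0,0,1],
    [0,0,0,0,1],
    [0,0,0,0,1],
  ],
)

```text
time: 7.1
position: [508.3, 225.5, 118.9]
orientation: [[-0.633, 0.774, -0.001], [0.774, 0.633, -0.001], [0.0, -0.002, -1.0]]
ft_force: [-0.7, -0.4, 0.5]
width: 0.222
grip_force: 24.6
```

```bash
python3 v.py s3 side 190 130 140 140 4
```

```text
[508.5 225.6 119.1]
tcp crop px [120.5 341.4] full [219.7 215. ]
```

View pics/s3.png

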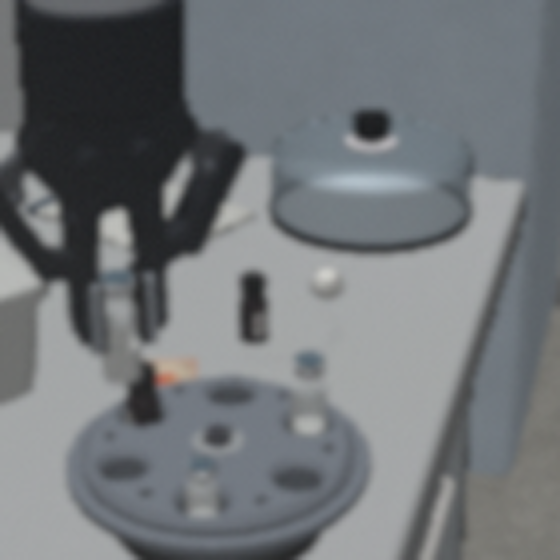

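The vial hangs vertical at (120,340), just behind the loaded dark bottle, with the far well below it at (122,467). I'll correct by 1.5 mm and lower it.

Call:
drive_tool(
  increments=[
    [0,0.0015,0.01,0,1],
    [0,0,0.012,0,1],
    [0,0,0.012,0,1],
    [0,0,0.006,0,1],
    [0,0,0.005,0,1],
    [0,0,0.005,0,1],
    [0,0,0,0,1],
    [0,0,0,0,1],
  ],
)

```text
time: 8.15
position: [510.5, 227.8, 69.5]
orientation: [[-0.633, 0.774, 0.0], [0.774, 0.633, 0.0], [-0.0, 0.0, -1.0]]
ft_force: [-0.3, 1.0, 0.2]
width: 0.221
grip_force: 24.6
```

```bash
python3 v.py s4 side 190 130 140 140 4
```

```text
[510.5 227.8  69.6]
tcp crop px [120.5 429.1] full [219.8 236.9]
```

View pics/s4.png

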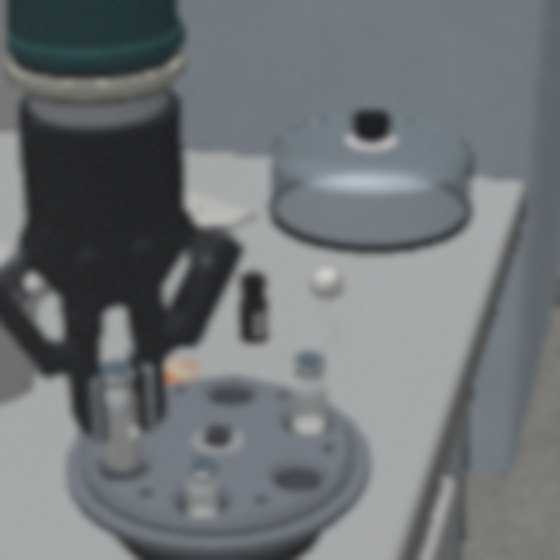

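The vial's foot sits at the mouth of the well (121,467) and looks central. I'll keep lowering.

Call:
drive_tool(
  increments=[
    [0,-0.001,0.003,0,1],
    [0,0,0.003,0,1],
    [0,0,0.003,0,1],
    [0,0,0.003,0,1],
    [0,0,0.003,0,1],
    [0,0,0.002,0,1],
    [0,0,0,0,1],
    [0,0,0,0,1],
  ],
)

```text
time: 9.2
position: [509.6, 227.1, 52.3]
orientation: [[-0.633, 0.774, 0.0], [0.774, 0.633, -0.0], [-0.0, 0.0, -1.0]]
ft_force: [-0.3, 0.2, -0.3]
width: 0.22
grip_force: 24.6
```

Call:
drive_tool(
  increments=[
    [0,0,0.001,0,1],
    [0,0,0.001,0,1],
    [0,0,0.0005,0,1],
    [0,0,0,0,1],
    [0,0,0,0,1],
    [0,0,0,0,0.45],
    [0,0,0,0,0.35],
    [0,0,0,0,0.25],
  ],
)

```text
time: 10.2
position: [509.4, 227.1, 49.6]
orientation: [[-0.633, 0.774, -0.0], [0.774, 0.633, -0.0], [0.0, -0.0, -1.0]]
ft_force: [-0.5, -0.2, -0.1]
width: 0.375
grip_force: 0.0
```

Call:
drive_tool(
  increments=[
    [0,0,0,0,0.1],
    [0,0,0,0,0],
    [0,0,-0.015,0,-0.1],
    [0,0,-0.02,0,-0.1],
    [0,0,-0.03,0,-0.1],
    [0,0,-0.03,0,-0.1],
    [0,0,0,0,-0.1],
    [0,0,0,0,-0.1],
  ],
)

```text
time: 11.2
position: [509.3, 227.0, 145.0]
orientation: [[-0.633, 0.774, 0.0], [0.774, 0.633, -0.0], [-0.0, 0.0, -1.0]]
ft_force: [-0.2, -0.0, -0.4]
width: 0.55
grip_force: 0.0
```

```bash
python3 v.py s5 side 190 130 140 140 4
```

```text
[508.8 226.9 144.3]
tcp crop px [115.9 296.6] full [218.6 203.8]
```

Call:
drive_tool(
  increments=[
    [0,0,0,0.175,-0.5],
    [0,0,0,0.175,-0.5],
    [0,0,0,0.175,-0.5],
    [0,0,0,0.174,-0.5],
    [0,0,0,0.174,-0.5],
    [0,0,0,0.174,-0.5],
    [-0.0541,0.0202,0,0,-0.5],
    [-0.0541,0.0202,0,0,-0.5],
  ],
)

```text
time: 12.25
position: [508.2, 110.7, 143.6]
orientation: [[0.351, 0.936, -0.002], [0.936, -0.351, -0.0], [-0.001, -0.002, -1.0]]
ft_force: [0.7, 0.0, -0.2]
width: 0.751
grip_force: 0.0
```

Call:
drive_tool(
  increments=[
    [-0.0541,0.0202,0,0,-0.5],
    [-0.0541,0.0202,0,0,-0.5],
    [0,0,0.03,0,-0.5],
    [0,0,0,0,-0.5],
    [0,0,0,0,-0.5],
    [0,0,0,0,-0.5],
    [0,0,0,0,-0.5],
    [0,0,0,0,-0.5],
  ],
)

```text
time: 13.25
position: [508.9, -3.6, 115.2]
orientation: [[0.352, 0.936, 0.001], [0.936, -0.352, -0.0], [0.0, 0.001, -1.0]]
ft_force: [-0.2, -0.2, 0.4]
width: 0.752
grip_force: 0.0
```

```bash
python3 v.py s6 side 190 130 140 140 4
```

```text
[508.9  -3.6 115.2]
tcp crop px [253.1 176.3] full [252.9 173.7]
```

View pics/s6.png

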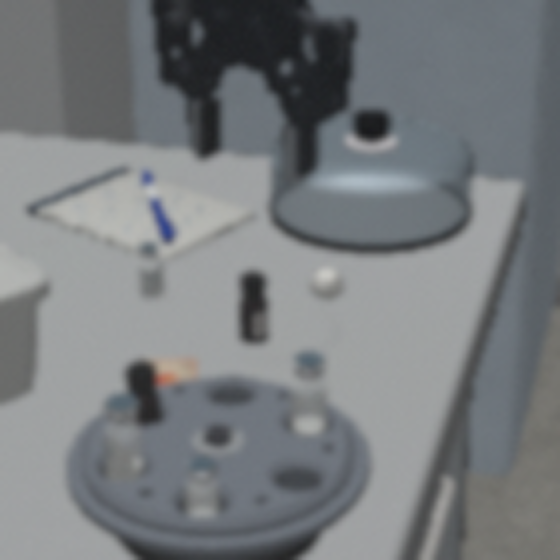

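The tall vial stands upright in its well at (122,440). The gripper is centred over the dark bottle at column 253. Next I'll grip the bottle.

Call:
drive_tool(
  increments=[
    [0,0,0.032,0,-0.5],
    [0,0,0.032,0,-0.5],
    [0,0,0.031,0,-0.5],
    [0,0,0,0,-0.5],
    [0,0,0,0,0],
    [0,0,0,0,0.3],
    [0,0,0,0,1],
    [0,0,0,0,1],
  ],
)

```text
time: 14.3
position: [509.7, -4.1, 20.9]
orientation: [[0.353, 0.936, 0.002], [0.936, -0.353, -0.0], [0.0, 0.002, -1.0]]
ft_force: [-0.0, 0.7, 7.2]
width: 0.211
grip_force: 24.5
```

Call:
drive_tool(
  increments=[
    [0,0,0,0,1],
    [0,0,0,0,1],
    [0,0,0,0,1],
    [0,0,-0.02,0,1],
    [0,0,-0.04,0,1],
    [0,0,-0.04,0,1],
    [0,0,0,0,1],
    [0,0,0,0,1],
  ],
)

```text
time: 15.3
position: [508.3, -3.9, 119.7]
orientation: [[0.353, 0.936, -0.0], [0.936, -0.353, -0.0], [-0.0, -0.0, -1.0]]
ft_force: [-0.7, 0.4, -0.8]
width: 0.21
grip_force: 24.6
```

```bash
python3 v.py s7 side 190 130 140 140 4
```

```text
[507.8  -3.8 119.1]
tcp crop px [254.7 170.5] full [253.3 172.2]
```

Call:
drive_tool(
  increments=[
    [0.0342,-0.0316,0,0,1],
    [0.0342,-0.0316,0,0,1],
    [0.0342,-0.0316,0,0,1],
    [0.0342,-0.0316,0,0,1],
    [0.0342,-0.0316,0,0,1],
    [0,0,0,0,1],
    [0,0,0,0,1],
    [0,0,0,0,1],
  ],
)

```text
time: 16.35
position: [421.5, 210.9, 119.4]
orientation: [[0.354, 0.935, -0.001], [0.935, -0.354, -0.001], [-0.001, -0.0, -1.0]]
ft_force: [1.1, 0.4, -0.9]
width: 0.209
grip_force: 24.7
```

Call:
drive_tool(
  increments=[
    [0,0,0.02,0,1],
    [0,0,0.015,0,1],
    [0,0,0.01,0,1],
    [0,0,0.004,0,1],
    [0,0,0,0,1],
    [0,0,0,0,1],
    [0,0,0,0,1],
    [0,0,0,0,1],
  ],
)

```text
time: 17.35
position: [421.4, 212.0, 71.1]
orientation: [[0.353, 0.936, 0.001], [0.936, -0.353, 0.0], [0.0, 0.0, -1.0]]
ft_force: [-0.1, -0.3, 0.0]
width: 0.21
grip_force: 24.7
```

```bash
python3 v.py s8 side 190 130 140 140 4
```

```text
[421.4 212.   71. ]
tcp crop px [299.5 435.2] full [264.5 238.4]
```

View pics/s8.png

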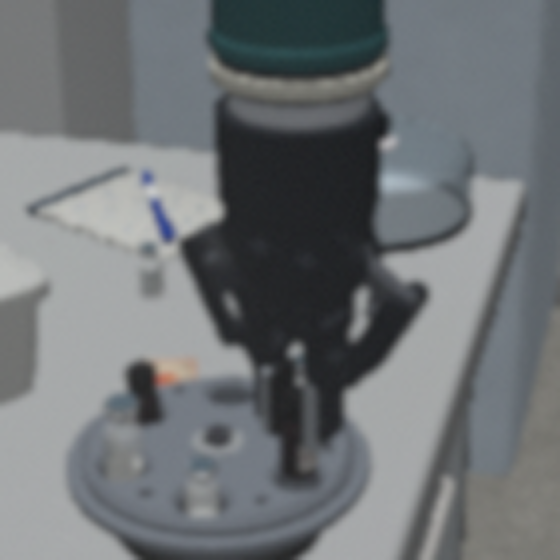

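The bottle's foot is at (298,475), on the near well. I'll lower it.

Call:
drive_tool(
  increments=[
    [0,0,0.004,0,1],
    [0,0,0.004,0,1],
    [0,0,0.003,0,1],
    [0,0,0.003,0,1],
    [0,0,0.003,0,1],
    [0,0,0.002,0,1],
    [0,0,0,0,1],
    [0,0,0,0,1],
  ],
)

```text
time: 18.4
position: [421.3, 211.9, 51.8]
orientation: [[0.353, 0.936, 0.0], [0.936, -0.353, -0.0], [0.0, 0.0, -1.0]]
ft_force: [-0.7, 0.3, 0.6]
width: 0.211
grip_force: 24.7
```

Call:
drive_tool(
  increments=[
    [0,0,0.0008,0,1],
    [0,0,0.0006,0,1],
    [0,0,0,0,1],
    [0,0,0,0,1],
    [0,0,0,0,0.5],
    [0,0,0,0,0.45],
    [0,0,0,0,0.35],
    [0,0,0,0,0.25],
  ],
)

```text
time: 19.4
position: [421.2, 211.8, 50.3]
orientation: [[0.353, 0.936, -0.0], [0.936, -0.353, -0.0], [-0.0, -0.0, -1.0]]
ft_force: [-0.1, 0.1, -0.2]
width: 0.373
grip_force: 0.0
```

Call:
drive_tool(
  increments=[
    [0,0,0,0,0.1],
    [0,0,0,0,0],
    [0,0,-0.015,0,-0.1],
    [0,0,-0.02,0,-0.1],
    [0,0,-0.03,0,-0.1],
    [0,0,-0.03,0,-0.1],
    [0,0,0,0,-0.1],
    [0,0,0,0,-0.1],
  ],
)

```text
time: 20.4
position: [420.8, 211.7, 145.0]
orientation: [[0.353, 0.936, -0.001], [0.936, -0.353, -0.0], [-0.0, -0.0, -1.0]]
ft_force: [0.1, -0.2, -0.8]
width: 0.55
grip_force: 0.0
```

Call:
drive_tool(
  increments=[
    [0,0,0,0.175,-0.5],
    [0,0,0,0.175,-0.5],
    [0,0,0,0.175,-0.5],
    [0,0,0,0.174,-0.5],
    [0,0,0,0.174,-0.5],
    [0,0,0,0.174,-0.5],
    [0.0218,0.0469,0,0,-0.5],
    [0.0218,0.0469,0,0,-0.5],
  ],
)

```text
time: 21.4
position: [478.9, 125.7, 144.0]
orientation: [[0.986, 0.164, -0.002], [0.164, -0.986, -0.0], [-0.002, -0.0, -1.0]]
ft_force: [0.3, -0.1, 0.7]
width: 0.753
grip_force: 0.0
```

Call:
drive_tool(
  increments=[
    [0.0218,0.0469,0,0,-0.5],
    [0.0218,0.0469,0,0,-0.5],
    [0.0218,0.0469,0,0,-0.5],
    [0.0218,0.0469,0,0,-0.5],
    [0,0,0.03,0,-0.5],
    [0,0,0,0,-0.5],
    [0,0,0,0,-0.5],
    [0,0,0,0,-0.5],
  ],
)

```text
time: 22.4
position: [596.1, -44.0, 116.1]
orientation: [[0.987, 0.163, 0.001], [0.163, -0.987, -0.0], [0.001, 0.0, -1.0]]
ft_force: [-0.5, 0.0, 0.7]
width: 0.745
grip_force: 0.0
```

```bash
python3 v.py s9 side 190 110 140 140 4
```

```text
[596.2 -44.1 116.3]
tcp crop px [144.5 219.9] full [225.7 164.6]
```

View pics/s9.png

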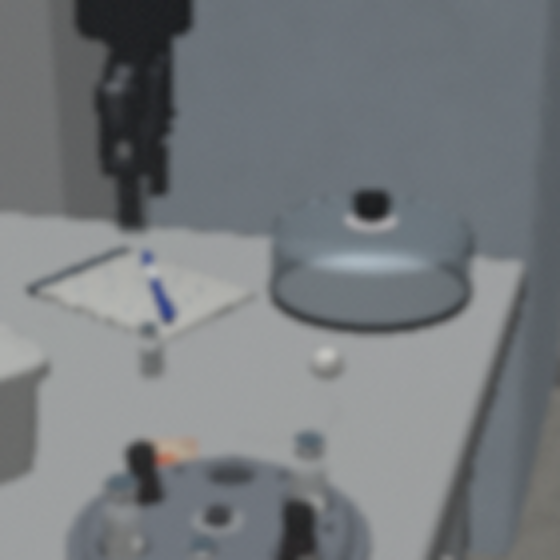

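The short vial at (150,350) lies under the gripper, and the two vials placed so far still stand. I'll grip it.

Call:
drive_tool(
  increments=[
    [0,0,0.032,0,-0.5],
    [0,0,0.032,0,-0.5],
    [0,0,0.032,0,-0.5],
    [0,0,0,0,-0.5],
    [0,0,0,0,0],
    [0,0,0,0,0.3],
    [0,0,0,0,1],
    [0,0,0,0,1],
  ],
)

```text
time: 23.45
position: [597.0, -44.8, 20.8]
orientation: [[0.987, 0.162, 0.002], [0.162, -0.987, -0.0], [0.002, 0.001, -1.0]]
ft_force: [-0.3, 1.2, 6.0]
width: 0.182
grip_force: 24.3
```

Call:
drive_tool(
  increments=[
    [0,0,0,0,1],
    [0,0,0,0,1],
    [0,0,0,0,1],
    [0,0,-0.02,0,1],
    [0,0,-0.04,0,1],
    [0,0,-0.04,0,1],
    [0,0,0,0,1],
    [0,0,0,0,1],
  ],
)

```text
time: 24.45
position: [595.5, -44.6, 119.3]
orientation: [[0.987, 0.162, -0.0], [0.162, -0.987, -0.0], [-0.0, 0.0, -1.0]]
ft_force: [0.3, -0.5, -1.0]
width: 0.179
grip_force: 24.5
```

```bash
python3 v.py s10 side 190 110 140 140 4
```

```text
[595.  -44.4 118.5]
tcp crop px [146.3 216.6] full [226.2 163.8]
```

View pics/s10.png

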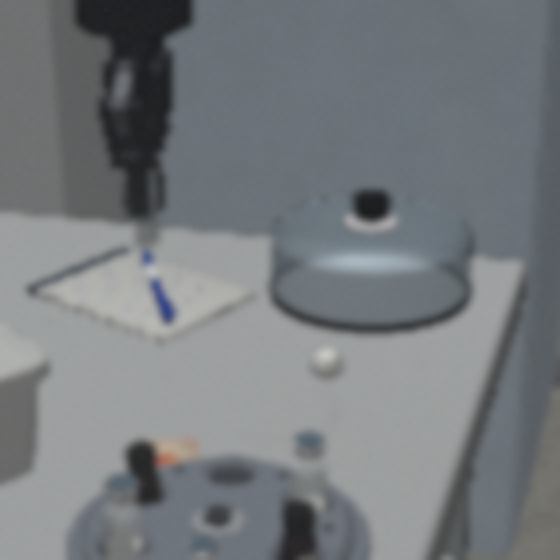

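The short vial hangs in the fingers at (147,235), and its old spot on the bench is empty.

Call:
drive_tool(
  increments=[
    [-0.0171,-0.0407,0,0,1],
    [-0.0171,-0.0407,0,0,1],
    [-0.0171,-0.0407,0,0,1],
    [-0.0171,-0.0407,0,0,1],
    [-0.0171,-0.0407,0,0,1],
    [0,0,0,0,1],
    [0,0,0,0,1],
    [0,0,0,0,1],
  ],
)

```text
time: 25.5
position: [479.2, 141.5, 119.0]
orientation: [[0.987, 0.161, -0.0], [0.161, -0.987, -0.0], [-0.0, 0.0, -1.0]]
ft_force: [-0.8, -0.5, -0.4]
width: 0.176
grip_force: 24.6
```

Call:
drive_tool(
  increments=[
    [0,0,0.02,0,1],
    [0,0,0.015,0,1],
    [0,0,0.01,0,1],
    [0,0,0.004,0,1],
    [0,0,0,0,1],
    [0,0,0,0,1],
    [0,0,0,0,1],
    [0,0,0,0,1],
  ],
)

```text
time: 26.5
position: [478.7, 142.4, 70.7]
orientation: [[0.987, 0.162, 0.001], [0.162, -0.987, -0.0], [0.001, 0.0, -1.0]]
ft_force: [-0.5, -0.5, 1.3]
width: 0.179
grip_force: 24.6
```

```bash
python3 v.py s11 side 190 130 140 140 4
```

```text
[478.7 142.4  70.6]
tcp crop px [231.2 355. ] full [247.4 218.4]
```

View pics/s11.png

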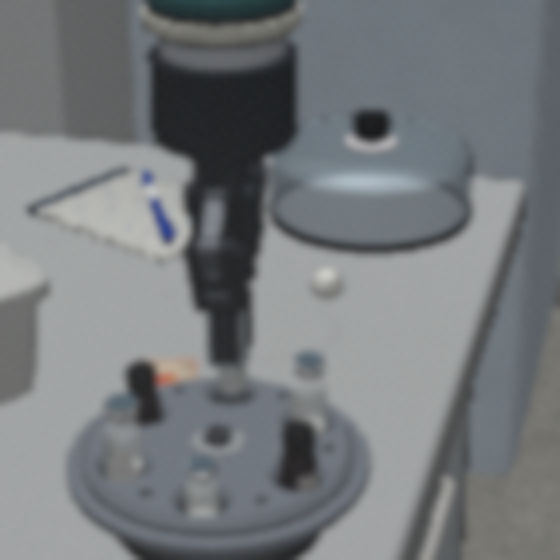

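The short vial's foot is centred over the empty far well at (232,395). I'll lower it.

Call:
drive_tool(
  increments=[
    [0,0,0.004,0,1],
    [0,0,0.004,0,1],
    [0,0,0.003,0,1],
    [0,0,0.003,0,1],
    [0,0,0.003,0,1],
    [0,0,0.002,0,1],
    [0,0,0,0,1],
    [0,0,0,0,1],
  ],
)

```text
time: 27.55
position: [478.7, 142.3, 51.5]
orientation: [[0.987, 0.162, 0.0], [0.162, -0.987, -0.0], [0.0, 0.0, -1.0]]
ft_force: [0.6, -0.5, -1.0]
width: 0.177
grip_force: 24.6
```

Call:
drive_tool(
  increments=[
    [0,0,0.0008,0,1],
    [0,0,0.0006,0,1],
    [0,0,0,0,1],
    [0,0,0,0,1],
    [0,0,0,0,1],
    [0,0,0,0,1],
    [0,0,0,0,1],
    [0,0,0,0,1],
  ],
)

```text
time: 28.55
position: [478.9, 142.4, 50.7]
orientation: [[0.987, 0.162, 0.001], [0.162, -0.987, 0.0], [0.001, 0.0, -1.0]]
ft_force: [-1.5, 0.0, 8.5]
width: 0.18
grip_force: 25.4
```

It is on the floor: 8.5 N of contact, and a height change that matches the 30 mm floor. I'll release it.

Call:
drive_tool(
  increments=[
    [0,0,-0.0003,0,0.6],
    [0,0,0,0,0.5],
    [0,0,0,0,0.4],
    [0,0,0,0,0.3],
    [0,0,0,0,0.2],
    [0,0,0,0,0.1],
    [0,0,0,0,0],
    [0,0,0,0,0],
  ],
)

```text
time: 29.55
position: [478.6, 142.3, 50.3]
orientation: [[0.987, 0.162, -0.0], [0.162, -0.987, -0.0], [-0.0, 0.0, -1.0]]
ft_force: [0.8, 1.1, -0.1]
width: 0.503
grip_force: 0.0
```

Call:
drive_tool(
  increments=[
    [0,0,-0.015,0,0],
    [0,0,-0.02,0,-0.1],
    [0,0,-0.04,0,-0.1],
    [0,0,-0.05,0,-0.5],
    [0,0,-0.05,0,-0.5],
    [0,0,-0.02,0,-0.5],
    [0,0,0,0,-0.5],
    [0,0,0,0,-0.5],
  ],
)

```text
time: 30.55
position: [477.7, 142.2, 244.7]
orientation: [[0.987, 0.162, -0.001], [0.162, -0.987, -0.0], [-0.001, 0.0, -1.0]]
ft_force: [0.0, 0.3, -0.9]
width: 0.75
grip_force: 0.0
```

```bash
python3 v.py s12 side 190 130 140 140 4
```

```text
[477.5 142.2 244.2]
tcp crop px [225.8  49.6] full [246.1 142. ]
```

View pics/s12.png

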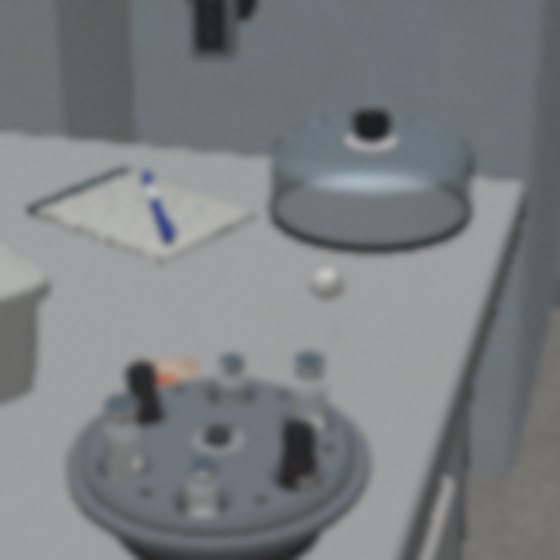

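All six samples stand upright, in three opposite pairs. Now for the lid.

Call:
drive_tool(
  increments=[
    [-0.0081,0.0517,0,0,-0.5],
    [-0.0081,0.0517,0,0,-0.5],
    [-0.0081,0.0517,0,0,-0.5],
    [-0.0081,0.0517,0,0,-0.5],
    [-0.0081,0.0517,0,0,-0.5],
    [-0.0081,0.0517,0,0,-0.5],
    [-0.0081,0.0517,0,0,-0.5],
    [0,0,0,0,-0.5],
  ],
)

```text
time: 31.6
position: [480.7, -227.2, 243.8]
orientation: [[0.987, 0.158, -0.002], [0.158, -0.987, 0.0], [-0.002, -0.0, -1.0]]
ft_force: [-0.9, 0.4, -0.3]
width: 0.748
grip_force: 0.0
```

Call:
drive_tool(
  increments=[
    [0,0,0.05,0,-0.5],
    [0,0,0.05,0,-0.5],
    [0,0,0.03,0,-0.5],
    [0,0,0,0,-0.5],
    [0,0,0,0,-0.5],
    [0,0,0,0,-0.5],
    [0,0,0,0,-0.5],
    [0,0,0,0,-0.5],
  ],
)

```text
time: 32.6
position: [481.6, -224.2, 116.0]
orientation: [[0.987, 0.162, 0.001], [0.162, -0.987, -0.001], [0.001, 0.001, -1.0]]
ft_force: [-0.8, 0.9, -0.0]
width: 0.752
grip_force: 0.0
```

Call:
drive_tool(
  increments=[
    [-0.001,0,0.02,0,-0.5],
    [0,0,0.02,0,-0.5],
    [0,0,0.008,0,-0.5],
    [0,0,0,0,-0.3],
    [0,0,0,0,-0.1],
    [0,0,0,0,0],
    [0,0,0,0,0],
    [0,0,0,0,0],
  ],
)

```text
time: 33.6
position: [480.4, -224.2, 67.6]
orientation: [[0.987, 0.162, 0.0], [0.162, -0.987, -0.0], [0.0, 0.0, -1.0]]
ft_force: [-0.2, 0.4, -1.5]
width: 0.502
grip_force: 0.0
```

Call:
drive_tool(
  increments=[
    [0,0,0.0035,0,0],
    [0,0,0,0,0.1],
    [0,0,0,0,0.2],
    [0,0,0,0,0.3],
    [0,0,0,0,1],
    [0,0,0,0,1],
    [0,0,0,0,1],
    [0,0,0,0,1],
  ],
  newtons=45,
)

```text
time: 34.6
position: [480.6, -224.4, 64.2]
orientation: [[0.987, 0.162, 0.001], [0.162, -0.987, -0.001], [0.0, 0.001, -1.0]]
ft_force: [-1.9, -1.9, 5.4]
width: 0.307
grip_force: 44.3
```

Call:
drive_tool(
  increments=[
    [0,0,-0.005,0,1],
    [0,0,-0.015,0,1],
    [0,0,-0.03,0,1],
    [0,0,-0.03,0,1],
    [0,0,-0.03,0,1],
    [0,0,-0.01,0,1],
    [0,0,0,0,1],
    [0,0,0,0,1],
  ],
)

```text
time: 35.6
position: [479.4, -223.6, 182.7]
orientation: [[0.987, 0.162, -0.002], [0.162, -0.987, 0.001], [-0.002, -0.001, -1.0]]
ft_force: [0.3, 0.7, -2.2]
width: 0.308
grip_force: 44.4
```

Call:
drive_tool(
  increments=[
    [0.0072,-0.0517,0,0,1],
    [0.0072,-0.0517,0,0,1],
    [0.0072,-0.0517,0,0,1],
    [0.0072,-0.0517,0,0,1],
    [0.0072,-0.0517,0,0,1],
    [0.0072,-0.0517,0,0,1],
    [0.0072,-0.0517,0,0,1],
    [0.0072,-0.0517,0,0,1],
  ],
)

```text
time: 36.6
position: [469.1, 194.8, 182.5]
orientation: [[0.987, 0.162, -0.002], [0.162, -0.987, -0.001], [-0.002, 0.0, -1.0]]
ft_force: [0.4, -0.4, -0.2]
width: 0.307
grip_force: 44.6
```

Call:
drive_tool(
  increments=[
    [0,0,0.01,0,1],
    [0,0,0,0,1],
    [0,0,0,0,1],
    [0,0,0,0,1],
    [0,0,0,0,1],
    [0,0,0,0,1],
    [0,0,0,0,1],
    [0,0,0,0,1],
  ],
)

```text
time: 37.6
position: [470.1, 193.3, 173.8]
orientation: [[0.987, 0.162, 0.0], [0.162, -0.987, -0.0], [0.0, 0.0, -1.0]]
ft_force: [0.5, 0.6, -1.2]
width: 0.311
grip_force: 44.7
```

```bash
cat > l.py <<'E'
from station import ctrl
from h import *
P={n:ctrl.get_image(n) for n in("top","side")};C={n:cam(P[n]) for n in P};E={n:edge(P[n]["img"]) for n in P}
s=ctrl.read_state();p=np.array(s["position"]);print(p.round(1),np.round(s["ft_force"],1),s["width"]);z=p[2]-64.2
for n in P: cv2.imwrite(f"pics/lid_{n}.png",P[n]["img"])
def fit(zs,nm,x0,Es):
    f=lambda q:-sum(np.minimum(samp(Es[n],proj(circ(q[0],q[1],zz+q[2]*0,r),C[n])),120).mean() for zz,r in zs for n in nm)
    return min((minimize(f,[x0[0]+a,x0[1]+b,0],method="Nelder-Mead",options=dict(initial_simplex=np.array([[0,0,0],[3,0,0],[0,3,0],[0,0,1]])+[x0[0]+a,x0[1]+b,0])) for a in(-4,0,4) for b in(-4,0,4)),key=lambda r:r.fun)
for nm in(["top"],["side"]):
    r=fit([(z,79.5),(z+4,79.5)],nm,p,E);print("lid",nm,r.x[:2].round(1),round(r.fun))
E
python3 l.py
```

```text
[470.1 193.3 173.8] [-1.2 -0.1 -2.7] 0.3037861383041487
lid ['top'] [468.5 189.8] -196
lid ['side'] [469.7 197.8] -184
```

```bash
cat > l2.py <<'E'
from station import ctrl
from h import *
P={n:ctrl.get_image(n) for n in("top","side")};C={n:cam(P[n]) for n in P};E={n:edge(P[n]["img"]) for n in P}
p=np.array(ctrl.read_state()["position"]);z0=p[2]-64.2
def pts(q,r,h):
    c=circ(0,0,h,r);R=cv2.Rodrigues(np.array([q[3],q[4],0])/50)[0];return c@R.T+q[:3]
for nm in(["top"],["side"],["top","side"]):
  for tilt in(0,1):
    f=lambda q:-sum(np.minimum(samp(E[n],proj(pts(q*[1,1,1,tilt,tilt],r,h),C[n])),120).mean() for r,h in((79.5,0),(79.5,4)) for n in nm)
    b=[]
    for a in(-4,0,4):
      for d in(-4,0,4):
        for e in(-5,0,5):
          x0=np.array([p[0]+a,p[1]+d,z0+e,0,0]);b.append(minimize(f,x0,method="Nelder-Mead",options=dict(initial_simplex=np.vstack([x0,x0+3*np.eye(5)]),maxiter=800)))
    r=min(b,key=lambda r:r.fun);print(nm,tilt,z0.round(1),r.x.round(1),round(r.fun))
E
python3 l2.py
python3 - <<'E'
import cv2
a=cv2.imread("pics/lid_top.png")[140:260,110:260];b=cv2.imread("pics/lid_side.png")[130:290,170:310]
import numpy as np
a=cv2.resize(a,(400,320),interpolation=cv2.INTER_CUBIC);b=cv2.resize(b,(400,457),interpolation=cv2.INTER_CUBIC)
a=np.vstack([a,np.zeros((137,400,3),np.uint8)]);cv2.imwrite("pics/both.png",np.hstack([a,b]))
E
```

```text
['top'] 0 109.6 [468.8 193.6  86.1   6.8   4.7] -202
['top'] 1 109.6 [467.4 186.3 116.3 -11.    2.6] -204
['side'] 0 109.6 [ 4.721e+02  1.929e+02  1.065e+02 -0.000e+00 -2.000e-01] -184
['side'] 1 109.6 [466.8 206.6 114.2   1.2   0.5] -188
['top', 'side'] 0 109.6 [470.1 190.8 105.4   2.8   7.4] -376
['top', 'side'] 1 109.6 [ 4.691e+02  1.907e+02  1.056e+02 -1.000e-01  1.300e+00] -378
```

The edge fits on the lid in hand disagree with each other because the gripper occludes the rim. The grasp centring and the commanded pose agree with the target to about 1 mm. I'll lower slowly and watch the force.

Call:
drive_tool(
  increments=[
    [0,0,0.015,0,1],
    [0,0,0.015,0,1],
    [0,0,0.015,0,1],
    [0,0,0.009,0,1],
    [0,0,0,0,1],
    [0,0,0,0,1],
    [0,0,0,0,1],
    [0,0,0,0,1],
  ],
)

```text
time: 38.8
position: [470.4, 193.4, 120.2]
orientation: [[0.987, 0.162, 0.001], [0.162, -0.987, 0.0], [0.001, 0.0, -1.0]]
ft_force: [-0.3, 0.3, -1.0]
width: 0.305
grip_force: 44.7
```

Call:
drive_tool(
  increments=[
    [0,0,0.002,0,1],
    [0,0,0.002,0,1],
    [0,0,0.002,0,1],
    [0,0,0.001,0,1],
    [0,0,0,0,1],
    [0,0,0,0,1],
    [0,0,0,0,1],
    [0,0,0,0,1],
  ],
)

```text
time: 39.8
position: [470.1, 193.3, 112.8]
orientation: [[0.987, 0.162, 0.0], [0.162, -0.987, -0.0], [0.0, 0.0, -1.0]]
ft_force: [0.6, 0.3, -0.7]
width: 0.31
grip_force: 44.7
```

Call:
drive_tool(
  increments=[
    [0,0,0.001,0,1],
    [0,0,0.001,0,1],
    [0,0,0.001,0,1],
    [0,0,0.001,0,1],
    [0,0,0,0,1],
    [0,0,0,0,1],
    [0,0,0,0,1],
    [0,0,0,0,1],
  ],
)

```text
time: 40.8
position: [470.2, 193.3, 108.9]
orientation: [[0.987, 0.162, 0.0], [0.162, -0.987, -0.0], [0.0, 0.0, -1.0]]
ft_force: [-0.1, -0.5, -1.4]
width: 0.307
grip_force: 44.7
```

Still free, and below deck level: the rim is at about 45 mm. I'll continue down.

Call:
drive_tool(
  increments=[
    [0,0,0.001,0,1],
    [0,0,0.001,0,1],
    [0,0,0.001,0,1],
    [0,0,0.0005,0,1],
    [0,0,0.0005,0,1],
    [0,0,0,0,1],
    [0,0,0,0,1],
    [0,0,0,0,1],
  ],
)

```text
time: 41.8
position: [470.1, 193.3, 104.8]
orientation: [[0.987, 0.162, 0.0], [0.162, -0.987, -0.0], [-0.0, 0.0, -1.0]]
ft_force: [-0.0, -0.5, -0.9]
width: 0.306
grip_force: 44.7
```

Call:
drive_tool(
  increments=[
    [0,0,0.0005,0,1],
    [0,0,0.0005,0,1],
    [0,0,0,0,1],
    [0,0,0,0,1],
    [0,0,0,0,1],
    [0,0,0,0,1],
    [0,0,0,0,1],
    [0,0,0,0,1],
  ],
)

```text
time: 42.8
position: [470.1, 193.5, 104.2]
orientation: [[0.987, 0.162, 0.0], [0.162, -0.987, 0.0], [0.0, -0.0, -1.0]]
ft_force: [-0.8, -0.2, 5.9]
width: 0.308
grip_force: 45.4
```

Contact at z = 104.2, which is exactly 40 mm above the gripping height: the rim is on the ledge. I'll release.

Call:
drive_tool(
  increments=[
    [0,0,0,0,0.3],
    [0,0,0,0,0.2],
    [0,0,0,0,0.1],
    [0,0,0,0,0],
    [0,0,0,0,-0.1],
    [0,0,0,0,-0.2],
    [0,0,0,0,-0.2],
    [0,0,0,0,-0.2],
  ],
)

```text
time: 43.8
position: [470.1, 193.3, 103.8]
orientation: [[0.987, 0.162, -0.0], [0.162, -0.987, -0.0], [-0.0, 0.0, -1.0]]
ft_force: [0.4, 0.1, -0.2]
width: 0.601
grip_force: 0.0
```

Call:
drive_tool(
  increments=[
    [0,0,-0.01,0,-0.2],
    [0,0,-0.02,0,-0.2],
    [0,0,-0.04,0,-0.2],
    [0,0,-0.05,0,-0.2],
    [0,0.05,-0.02,0,-0.2],
    [0,0.05,0,0,-0.2],
    [0,0.05,0,0,-0.2],
    [0,0.05,0,0,-0.2],
  ],
)

```text
time: 44.8
position: [502.7, -5.5, 244.8]
orientation: [[0.987, 0.162, 0.001], [0.162, -0.987, -0.0], [0.001, 0.0, -1.0]]
ft_force: [0.6, 0.1, 0.3]
width: 0.604
grip_force: 0.0
```

Run:
```python
from station import ctrl
from h import *
P={n:ctrl.get_image(n) for n in("top","side")};C={n:cam(P[n]) for n in P};E={n:edge(P[n]["img"]) for n in P}
print(ctrl.read_state()["time"])
a=cv2.resize(P["top"]["img"][150:260,120:230],(380,380),interpolation=cv2.INTER_CUBIC);b=cv2.resize(P["side"]["img"][190:300,190:300],(400,400),interpolation=cv2.INTER_CUBIC)
cv2.imwrite("pics/fin.png",np.hstack([cv2.copyMakeBorder(a,0,20,0,0,cv2.BORDER_CONSTANT),b]))
```

```text
44.9
```

View pics/fin.png

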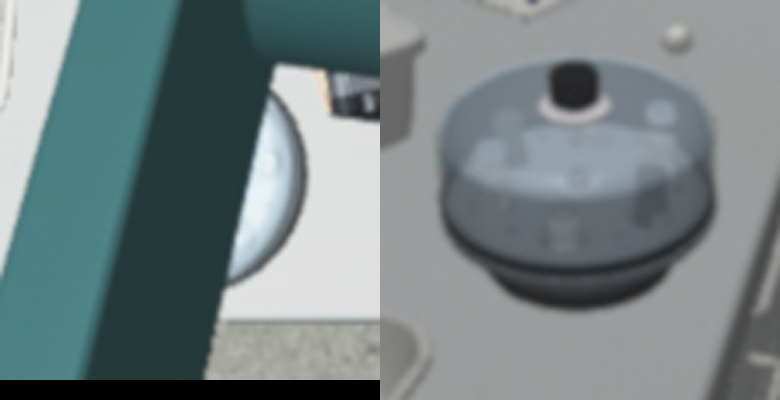

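The side view shows the lid level on the ledge, rim even from (443,205) to (713,205), with all six samples upright underneath. The gripper is clear, so I'll hand in.

```bash
python3 -c "
from station import ctrl
print(ctrl.finish_job())"
```

```text
the job is handed in; nothing more can be done
None
```

The job is handed in at about 45 s: all three containers stand upright in the wells opposite their twins, and the lid sits level on the ledge; no verdict came back.

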